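# Set the photo number stand to five-four and lock it

## Robot

A 6-joint arm with a two-finger parallel gripper is mounted at the origin on the work surface. World frame = base frame: x ahead of the robot, y to its left, z up, the work surface at z = 0. Lengths are in m, angles in rad, forces in N, time in s.
With the tool pointing down it reaches from about 0.25 to 0.725 m from the base axis. Payload 9.7 kg.
Tool frame: the origin (TCP) lies on the front face of the gripper's body, between the roots of the fingers; the fingertips stand tips_ahead ahead of it and the grasp point (between the pads) lies 54 mm ahead of it (tips_ahead is the distance from the TCP to the fingertips, in m); z points along the fingers, y is the line along which they close (so a half turn about z gives the same grasp; the last joint's range is limited). The gripper opens to 85 mm and grips with 20 to 120 N. Pads are 22 mm wide; open, the fingers measure 114 mm over their backs; the gripper's body (76 mm by 85 mm) begins 54 mm behind the grasp point. The pads swing forward as they close: fully open they stand 13 mm farther back than shut.
Start: joints at [1.141, 0.087, 0.176, 1.66, 0, 1.571], TCP at [0.229, 0.5, 0.304] pointing down, gripper open.
Joint ranges: [-3.13, 3.13], [-0.85, 1.81], [-1.15, 1.24], [-2.2, 2.28], [-1.44, 1.52], [-3.14, 3.14]. Speed limits (rad/s): [2.22, 2.22, 2.57, 3.14, 3.14, 3.14].

## Interface

Orientations are given as a unit quaternion [x, y, z, w].
In Python, from station import * gives the robot as it stands.
- The arm moves only by the tool apply_moves, never from a script. Its argument "commands" is text: rows parted by semicolons, each of 7 numbers parted by spaces: the shift along the tool's x, y, z in mm, then the turn, a rotation vector about the tool's x, y, z in rad, then the closure, from -1 (fully open) to 1 (shut). In form: x y z wx wy wz jaw; .... A call has 1 to 12 rows; each row is the pose to reach, as a shift and turn from the pose commanded when the call began, along the tool's axes at that moment; what a row does not reach only later rows make up. A row lasts 1/12 s, in which the tool goes at most 41.7 mm and 7.16 degrees, less where a joint would pass 70% of its speed; a pose out of reach is approached as far as the arm can. A call with a gripper value outside its range is refused whole. The fingers move at their own pace and stop on an object; "newtons" is the grip in N (left out, the last holds). Time passes only in rows, so rows that repeat a pose let the fingers close. It gives the time, the measured TCP pose, the force, the opening and the grip force at its end, in the units of the state.
- observe(): the state, without advancing time (a new reading comes with each control period).
- get_image(name): name is "scene" or "top" or "wrist"; returns the picture (480x640x3 uint8, red, green, blue); there is no depth.
- camera_info(name): a dict with "vfov" (degrees; the focal length in pixels is half the picture's height over the tangent of half this angle, whatever the lens; pixels are square), "cx", "cy" (the principal point, pixels), "k1" (the pictures are not rectified: a ray, as slopes to the right and down, at radius r is drawn at 1 + k1 r^2 times it, then the intrinsics apply), "origin" and "attitude" of the camera in the world. Camera axes: x right, y up, looking along -z (the intrinsics and any distortion apply to the point x, -y, -z); pixel columns grow to the right and rows downward; lengths in m; the calibration is good to about 2 mm. A picture is of the moment at which its call begins: read the wrist's pose just before it. camera_info takes no time and is no camera call; for the wrist camera it gives the pose at the moment of the call.
- finish_job(): hands the job in; it is judged then, once.
The state is a dict: "time": time; "qpos": joint angles; "qvel": joint speeds; "joint_efforts": joint torques, N m; "tool_pos": TCP position; "ee_rot": TCP orientation; "ft_force": force on the tool from outside, world axes, zero at the start; "moment": the same for the moment, N m; "gripper_width": finger opening in m; "grip_force": force on a finger pad.
Only numpy, scipy, OpenCV 4.12 (cv2) and the standard library are available. Lean on these libraries where they do the work, as an engineer would, in place of code of your own. Each camera call takes 0.05 s, during which the arm holds its last target. There are 200 camera calls.

## Task

Get the number stand ready for the next fossil photograph. Take the chisel that has been left on its deck and put it away, lying in the black tool tray; roll the two ridged wheels until the left one shows five pips on top and the right one four (left and right as the robot sees them), then push the steel lock home so that its studs mesh with both wheels. Leave the fossil tooth, the bottle and the jar standing where they are, and let go of everything.

Things in the scene. Friction and masses are not known exactly. Their poses are not given: they have to be found in the camera images.
- stand: Fixed plywood number stand, 320 mm (its x) by 200 mm. Origin on the table, under the middle of its working part; x points away from the robot towards the wheels (yaw within 0.3 rad), y left, z up. Wooden cheeks and a middle web beside the wheels reach z 85 mm, thin dark index pegs at x 90 reach z 105; the two wheels stand out above them to z 130.
- stand_deck (a point): Point on the deck where the chisel lies: stand x 0, y 0, z 50 mm. The flat deck top (z 50) runs from stand x -160 to +30, y -100 to +100; the wheels lie beyond it.
- stand_axle (a point): On the axle of both wheels (along stand y), midway between them: stand x +90, y 0, z 70 mm. Left wheel centred at y +40, right at y -40; 36 mm of gap between them. The axle and this point do not move with the wheels.
- left_top (a point): Point on top of the left wheel's drum (fixed in the stand: x +90, y +40, z 114 mm), where its number is read. White drum, radius 44 mm, 44 mm wide, eight grey ridges across its rim, 7 mm thick, to radius 60 mm, 45 deg apart; between them faces with 0 to 7 black pips as on dice.
- right_top (a point): Point on top of the right wheel's drum (fixed in the stand: x +90, y -40, z 114 mm), where its number is read. Wheel like the left one.
- wheel_left (a joint): Left (stand +y) wheel, rad; grows, number going up, as its top rolls away from the robot. The face with n pips is on top, midway between two ridges, at n*0.785 (five: 3.927). Ridges stand at q + 0.393 + k*0.785 from straight up towards stand +x, k any integer. Stiff (0.15 N m, 2.7 N at the ridges), turns both ways, stays where left; stops at -0.3 and 5.8. Starts at 1.0 to 3.1.
- wheel_right (a joint): Right (stand -y) wheel, rad; same as the left wheel in every way (four pips on top: 3.142). Starts at 0.4 to 2.3.
- lock (a joint): Travel of the steel lock along stand +x, m: 0 drawn right back towards the robot, 0.075 fully home. 3 N of friction, stays where left; starts within 5 mm of fully back. Home, its studs sit 14 mm deep between two ridges on the near side of each wheel; they nudge a wheel up to about 0.2 rad off into line, but jam on a ridge if a wheel is half-way between faces.
- lock_studs (a point): Midway between the tips of the lock's two domed studs (radius 17 mm, at stand y +40 and -40, one facing each wheel), at stand x -31 mm + travel, z 70 mm. They stand 30 mm out of a steel crossbar 125 mm (y) by 22 by 48 mm high that slides on the deck.
- lock_handle (a point): Near the top of the lock's upright steel handle plate, at stand x -122 mm + travel, y 0, z 140 mm. Plate 60 mm along y, 12 mm thick, top at z 149 mm; 33 mm of free space between it and the crossbar. Can be pushed from behind or pinched along x.
- chisel: Loose dark steel cold chisel, 180 mm long (its x, blade at +x), 20 mm square shank, about 420 g; origin under its middle (balance point about 10 mm towards the head, -x). Lies across the deck roughly along stand y, its blade towards +y, in the 60 mm gap between studs and wheels, and blocks the lock. Between the studs, at stand y 0, 45 mm of deck is free on its robot side.
- tray: Fixed black open tool tray, 220 mm (its x) by 110 mm, 32 mm high, walls and floor 5 mm; origin under its middle. Left or right of the stand, x roughly away from the robot.
- molar: Bystander: loose fossil molar tooth, 130 x 70 x 65 mm, 0.9 kg, on the other side of the stand from the tray. Not to be moved.
- bottle: Bystander: loose white bottle, 60 mm in diameter, 190 mm tall, standing close beside the wheels on one side. Not to be moved.
- jar: Bystander: loose jar, 76 mm in diameter, 110 mm tall, standing close beside the wheels on the other side. Not to be moved.
Mind the look-alikes: they are no part of the job. There is more than one size of the chisel; the job needs the middle-sized.

How it is judged:
On the way:
1. the left wheel shows five and the right wheel four, with the lock still clear of them (value of joint wheel_left between 3.627 and 4.227 rad and value of joint wheel_right between 2.8416 and 3.4416 rad and value of joint lock below 0.058 m), for 0.1 s.
At the end, for the whole second after the job is handed in: The left wheel has five pips on top and the right wheel four (each within 0.12 rad), the lock is pushed home (within 4 mm of the end of its travel), and the chisel lies at rest inside the tray (its middle within 60 mm of the tray's middle lengthwise and 50 mm across, not propped up on the rim) (value of joint wheel_left between 3.807 and 4.047 rad and value of joint wheel_right between 3.0216 and 3.2616 rad and value of joint lock above 0.071 m and x of chisel in the frame of tray between -0.06 and 0.06 m and y of chisel in the frame of tray between -0.05 and 0.05 m and z of chisel in the frame of tray below 0.026 m and linear speed of chisel below 0.02 m/s and velocity of joint lock below 0.005 m/s); the robot touches nothing.
It fails at once if the fossil tooth is shoved or tipped (more than 20 mm or 0.3 rad) (distance of molar from where it was at the start of the episode above 0.02 m or angle between molar's own z axis and vertical above 0.3 rad).
It fails at once if the bottle is shoved or tipped (more than 20 mm or 0.3 rad) (distance of bottle from where it was at the start of the episode above 0.02 m or angle between bottle's own z axis and vertical above 0.3 rad).
It fails at once if the jar is shoved or tipped (more than 20 mm or 0.3 rad) (distance of jar from where it was at the start of the episode above 0.02 m or angle between jar's own z axis and vertical above 0.3 rad).
It also fails if it takes over 72 s, if anything falls off the work surface, if the arm or the gripper's body presses on something with over 40 N, if the wrist force passes 120 N, or if a joint passes its speed limit or range.

## Working session

There is one attempt and no reset: what is moved stays moved. The work goes in short steps, Python scripts to look and compute and a tool call to move; the robot and the scene stay as the last step left them, time stands still between calls to the robot, and variables do not carry over. Pictures are saved under pics/ and viewed, at most 10 in all, crops included, and the job is handed in when it is done.

Besides the shell and the picture viewer there is one more tool, called after "Request:" as a command line: name --argument value ..., lists and objects as JSON in quotes. apply_moves: Moves the arm, as the interface text tells. Its arguments: {"type":"object","properties":{"commands":{"type":"string"},"newtons":{"type":"number"}},"required":["commands"]}

```bash
ls; mkdir -p pics; python3 - <<'E'
from station import *
import cv2, numpy as np
print(observe())
for n in("scene","top","wrist"):
    print(n,camera_info(n))
    im=get_image(n); cv2.imwrite(f"pics/{n}0.png",im[:,:,::-1])
E
```

```text
pics
{'time': 0.0, 'qpos': array([1.14099030e+00, 8.74678291e-02, 1.75138193e-01, 1.65983010e+00,
       3.39024248e-06, 1.57080690e+00]), 'qvel': array([-0.00025957,  0.00059771,  0.00034691,  0.00164053,  0.00019566,
       -0.00157864]), 'joint_efforts': array([-2.78887474e-04, -5.20391536e+01,  4.64798570e+01,  1.64016680e-02,
        2.24717037e-04,  9.68665574e-06]), 'tool_pos': array([0.22912244, 0.49984751, 0.30318084]), 'ee_rot': array([ 2.13257788e-01,  9.76995727e-01, -6.65661504e-04, -1.47027678e-04]), 'ft_force': array([ 0.13687119, -0.06161478,  0.93127405]), 'moment': array([0.02417106, 0.03596503, 0.01335511]), 'grip_force': 0.0, 'gripper_width': 0.08555240007418165}
scene {'vfov': 56.30996776878347, 'cx': 318.576707410169, 'cy': 241.3224744827954, 'k1': 0.0025991423050034787, 'origin': array([0.88085701, 0.09764514, 0.85872516]), 'attitude': array([0.17070349, 0.20828102, 0.74697232, 0.60787474])}
top {'vfov': 48.101269996319964, 'cx': 318.9936143135045, 'cy': 237.03323164142108, 'k1': 0.007415225914102361, 'origin': array([0.34608847, 0.01412256, 1.15965127]), 'attitude': array([ 0.0386725 , -0.03790581, -0.70435906,  0.70777531])}
wrist {'vfov': 67.56358920407243, 'cx': 317.0577717540411, 'cy': 242.09918159052194, 'k1': -0.05638516810269889, 'origin': array([0.16229939, 0.5293032 , 0.37411537]), 'attitude': array([-0.12368408, -0.07849171,  0.53402866,  0.83267922])}
```

View pics/top0.png

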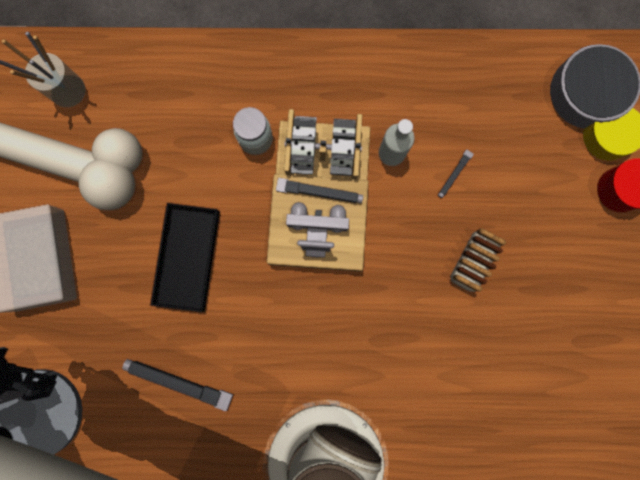

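View pics/scene0.png

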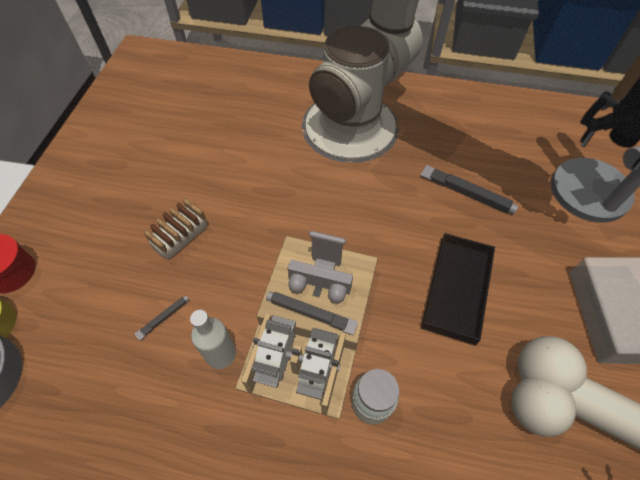

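The top view shows three chisels: one on the stand deck (320,190), a large one on the table (180,385) and a small one on the table (456,174). I choose the deck one. The black tray is at (186,257), the jar at (253,133), the bottle at (398,142) and the molar at (477,262).

```bash
cat > h.py <<'E'
from station import *
import cv2, numpy as np
from scipy.spatial.transform import Rotation as R
def KD(c):
    f=240/np.tan(np.radians(c['vfov'])/2)
    return np.array([[f,0,c['cx']],[0,f,c['cy']],[0,0,1.]]),np.array([c['k1'],0,0,0,0.])
F=np.diag([1.,-1,-1])
def proj(c,P):
    K,D=KD(c); Rc=F@R.from_quat(c['attitude']).as_matrix().T
    return cv2.projectPoints(np.float64(P).reshape(-1,1,3),cv2.Rodrigues(Rc)[0],-Rc@c['origin'],K,D)[0][:,0]
def back(c,uv,z):
    K,D=KD(c); n=cv2.undistortPoints(np.float64(uv).reshape(-1,1,2),K,D)[:,0]
    d=np.c_[n,np.ones(len(n))]@F@R.from_quat(c['attitude']).as_matrix().T
    return c['origin']+d*((np.float64(z)-c['origin'][2])/d[:,2])[:,None]
E
python3 - <<'E'
from h import *
a=cv2.imread("pics/top0.png")[105:277,265:379]; b=cv2.imread("pics/scene0.png")[228:420,236:384]
f=lambda i:cv2.resize(i,None,fx=600/172 if i is a else 600/192,fy=600/172 if i is a else 600/192,interpolation=cv2.INTER_CUBIC)
o=cv2.hconcat([f(a),f(b)]); print(o.shape); cv2.imwrite("pics/crop1.png",o[:,:800] if o.shape[1]<=800 else cv2.resize(o,(800,int(600*800/o.shape[1]))))
E
```

```text
(600, 860, 3)
```

View pics/crop1.png

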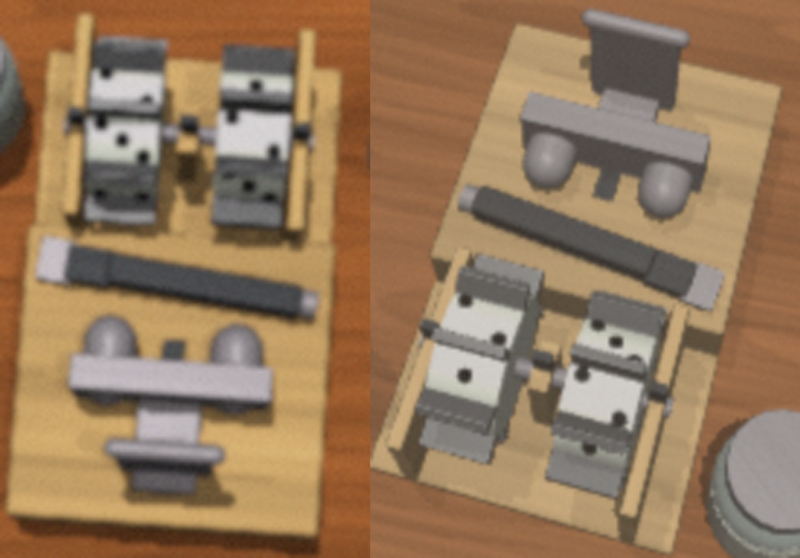

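```bash
cat >> h.py <<'E'
def S2W(s,P):
    P=np.atleast_2d(np.float64(P)); c,si=np.cos(s[2]),np.sin(s[2])
    return np.c_[s[0]+c*P[:,0]-si*P[:,1],s[1]+si*P[:,0]+c*P[:,1],P[:,2]]
E
python3 - <<'E'
from h import *
from scipy.optimize import least_squares
T,S=camera_info("top"),camera_info("scene")
D=np.array([[-160,100,50],[-160,-100,50],[30,100,50],[30,-100,50]])/1e3
ut=np.array([[268.1,262.8],[362.7,268.9],[274.2,175.3],[367.3,179.6]])
us=np.array([[377,257.9],[286.9,236.6],[357,340.8],[258.7,314]])
f=lambda s:np.r_[proj(T,S2W(s,D))-ut,proj(S,S2W(s,D))-us].ravel()
r=least_squares(f,[.55,0,0]); s=r.x; print("stand",s,r.fun.reshape(-1,2).round(1).tolist())
np.save("s.npy",s)
c=lambda p:np.array(p)/3.245+[265,105]
e=lambda p:(np.array(p)-[370,0])/2.907+[236,228]
# chisel: ends, top z 70
for n,p in dict(blade=(40,258),bladeR=(68,265),headend=(316,302)).items(): print(n,back(T,[c(p)],.065))
for n,p in dict(blade=(712,285),headend=(465,198)).items(): print(n,back(S,[e(p)],.065))
print("handle",proj(T,S2W(s,[-.122,0,.149])),c((165,452)))
tr=back(T,[[168,205],[218,208],[206,311],[153,306]],.032); print("tray",tr,tr.mean(0))
print("jar",back(T,[[253,130]],.11),"bottle",back(T,[[405,127]],.19))
for y,n in((.04,"L"),(-.04,"R")):
  for a in np.arange(-80,81,10):
    t=np.radians(a); P=S2W(s,[.09+.06*np.sin(t),y,.07+.06*np.cos(t)])
    print(n,a,((proj(T,P)-[265,105])*3.245).round(0),((proj(S,P)-[236,228])*2.907+[370,0]).round(0))
E
```

```text
stand [ 0.564045   0.0163674 -0.0594227] [[-2.6, 1.2], [-0.4, 1.3], [-1.9, -1.4], [0.0, 0.2], [0.3, -1.8], [-2.0, -2.0], [0.3, 1.4], [-3.4, 1.7]]
blade [[0.57408441 0.10236259 0.065     ]]
bladeR [[0.56963449 0.08445471 0.065     ]]
headend [[ 0.54646904 -0.07353017  0.065     ]]
blade [[0.57597573 0.10252087 0.065     ]]
headend [[ 0.5495237  -0.06765715  0.065     ]]
handle [[314.65461763 244.25975697]] [315.84745763 244.29121726]
tray [[0.53559367 0.33642005 0.032     ]
 [0.52967632 0.23020179 0.032     ]
 [0.31304588 0.24964337 0.032     ]
 [0.32286179 0.36005359 0.032     ]] [0.42529441 0.2940797  0.032     ]
jar [[0.67562328 0.1489917  0.11      ]] bottle [[ 0.6575092 -0.1430035  0.19     ]]
L -80 [[115. 217.]] [[632. 293.]]
L -70 [[114. 209.]] [[631. 291.]]
L -60 [[114. 199.]] [[630. 293.]]
L -50 [[114. 186.]] [[627. 297.]]
L -40 [[115. 171.]] [[624. 304.]]
L -30 [[115. 155.]] [[621. 314.]]
L -20 [[116. 138.]] [[617. 327.]]
L -10 [[117. 120.]] [[612. 342.]]
L 0 [[118. 103.]] [[607. 358.]]
L 10 [[120.  87.]] [[603. 376.]]
L 20 [[121.  72.]] [[598. 395.]]
L 30 [[122.  59.]] [[593. 413.]]
L 40 [[123.  49.]] [[589. 431.]]
L 50 [[124.  41.]] [[586. 447.]]
L 60 [[126.  36.]] [[583. 461.]]
L 70 [[126.  34.]] [[582. 473.]]
L 80 [[127.  36.]] [[581. 482.]]
R -80 [[241. 225.]] [[510. 262.]]
R -70 [[242. 217.]] [[507. 259.]]
R -60 [[243. 207.]] [[504. 260.]]
R -50 [[244. 194.]] [[500. 264.]]
R -40 [[245. 179.]] [[496. 271.]]
R -30 [[247. 163.]] [[491. 280.]]
R -20 [[248. 146.]] [[485. 292.]]
R -10 [[249. 128.]] [[479. 307.]]
R 0 [[250. 111.]] [[474. 323.]]
R 10 [[251.  95.]] [[468. 340.]]
R 20 [[252.  80.]] [[463. 358.]]
R 30 [[253.  67.]] [[458. 377.]]
R 40 [[253.  57.]] [[455. 394.]]
R 50 [[253.  49.]] [[452. 410.]]
R 60 [[253.  44.]] [[450. 424.]]
R 70 [[253.  42.]] [[449. 436.]]
R 80 [[252.  43.]] [[450. 445.]]
```

```bash
cat >> h.py <<'E'
def go(p,yaw,o=None):
    "print shift (mm) and rotvec in tool axes from here to TCP p, tool down, tool y at yaw"
    o=o or observe(); A=R.from_quat(o['ee_rot'])
    c,s=np.cos(yaw),np.sin(yaw); B=R.from_matrix(np.array([[-s,c,0],[c,s,0],[0,0,-1.]]).T@np.eye(3)) if 0 else R.from_matrix(np.column_stack([[-s,c,0],[c,s,0],[0,0,-1]]))
    d=A.inv().apply(np.array(p)-o['tool_pos'])*1e3; w=(A.inv()*B).as_rotvec()
    print("shift",d.round(1),"rot",w.round(3),"rows",max(np.linalg.norm(d)/41.7,np.degrees(np.linalg.norm(w))/7.16).round(1))
E
python3 - <<'E'
import station
print([n for n in dir(station) if n[0]!='_'], getattr(station,'tips_ahead',None))
from h import *
go([.55,.02,.26],-.153)
E
```

```text
['PlanningError', 'camera_info', 'finish_job', 'get_image', 'observe', 'tips_ahead'] 0.0726
shift [-491.6 -302.5   43.6] rot [-1.000e-03  1.000e-03  1.294e+00] rows 13.9
```

Request:
apply_moves --commands "-492 -302 0 0 0 1.294 -0.2;-492 -302 0 0 0 1.294 -0.2;-492 -302 0 0 0 1.294 -0.2;-492 -302 0 0 0 1.294 -0.2;-492 -302 0 0 0 1.294 -0.2;-492 -302 0 0 0 1.294 -0.2;-492 -302 0 0 0 1.294 -0.2;-492 -302 0 0 0 1.294 -0.2;-492 -302 0 0 0 1.294 -0.2;-492 -302 0 0 0 1.294 -0.2;-492 -302 0 0 0 1.294 -0.2;-492 -302 0 0 0 1.294 -0.2"

```text
time: 1.15
tool_pos: [0.5082, 0.0826, 0.3038]
ee_rot: [0.76, 0.65, 0.0, -0.0]
ft_force: [0.4, 0.9, -0.6]
gripper_width: 0.0515
grip_force: 0.0
```

```bash
python3 - <<'E'
from h import *
go([.55,.02,.30],-.153)
E
```

```text
shift [-55.3  51.    3.8] rot [ 0.    -0.    -0.003] rows 1.8
```

Request:
apply_moves --commands "-55 51 4 0 0 0 -0.2;-55 51 4 0 0 0 -0.2;-55 51 4 0 0 0 -0.2;-55 51 4 0 0 0 -0.2"

```text
time: 1.48
tool_pos: [0.55, 0.021, 0.2989]
ee_rot: [0.76, 0.65, -0.001, -0.001]
ft_force: [-0.4, 0.2, 0.1]
gripper_width: 0.0511
grip_force: 0.0
```

```bash
python3 - <<'E'
from h import *
o=observe(); c=camera_info("wrist"); im=get_image("wrist")[:,:,::-1].copy()
print(o['tool_pos'],R.from_quat(o['ee_rot']).as_matrix().round(3).tolist(),o['gripper_width'],o['qpos'])
import pickle; pickle.dump(c,open("w1.pkl","wb"))
s=np.load("s.npy")
for P in ([-.16,.1,.05],[-.16,-.1,.05],[.03,.1,.05],[.03,-.1,.05],[.09,.062,.07],[.09,-.062,.07]):
    u=proj(c,S2W(s,P))[0]; print(P,u.round(0)); cv2.circle(im,tuple(int(v) for v in u),3,(0,255,0),1)
cv2.imwrite("pics/w1.png",im)
E
```

```text
[0.55003593 0.02096467 0.29885669] [[0.155, 0.988, -0.002], [0.988, -0.155, 0.0], [-0.0, -0.002, -1.0]] 0.05107695852933048 [3.80618671e-02 8.76827972e-02 1.66954925e-01 1.65193300e+00
 9.01186686e-05 1.76490346e+00]
[-0.16, 0.1, 0.05] [138. 125.]
[-0.16, -0.1, 0.05] [185. 329.]
[0.03, 0.1, 0.05] [358. 100.]
[0.03, -0.1, 0.05] [371. 314.]
[0.09, 0.062, 0.07] [438. 140.]
[0.09, -0.062, 0.07] [438. 281.]
```

View pics/w1.png

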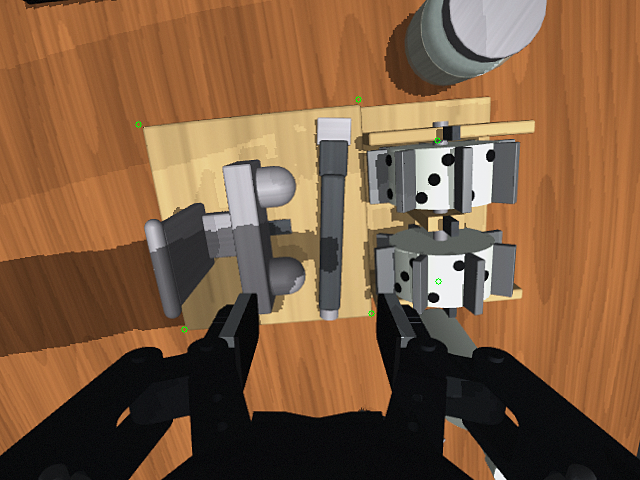

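The wrist view shows the middle-sized chisel, with the blade end at (334,119) and the head at (329,318). The left wheel shows 3 pips between ridges at u 408 and 466. The right wheel shows 2 pips between ridges at 420 and 478. The predicted deck corners are 5 px off, so I refit.

```bash
python3 - <<'E'
from h import *
import pickle
from scipy.optimize import least_squares
T,S,W=camera_info("top"),camera_info("scene"),pickle.load(open("w1.pkl","rb"))
D=np.array([[-160,100,50],[-160,-100,50],[30,100,50],[30,-100,50]])/1e3
ut=np.array([[268.1,262.8],[362.7,268.9],[274.2,175.3],[367.3,179.6]])
us=np.array([[377,257.9],[286.9,236.6],[357,340.8],[258.7,314]])
uw=np.array([[145,127],[190,329],[360,107],[371,315]])
f=lambda s:np.r_[proj(T,S2W(s,D))-ut,proj(S,S2W(s,D))-us,proj(W,S2W(s,D))-uw].ravel()
r=least_squares(f,[.55,0,0],loss="soft_l1"); s=r.x; print("stand",s,r.fun.reshape(-1,2).round(1).tolist())
f=lambda s:(proj(W,S2W(s,D))-uw).ravel()
print("wrist only",least_squares(f,s).x)
np.save("s.npy",s)
print("chisel",back(W,[[334,119],[329,318],[331,215]],[.062,.066,.070]))
print("studs",back(W,[[296,187],[305,275]],.07),"exp travel0",S2W(s,[[-.031,.04,.07],[-.031,-.04,.07]]))
for y in(.04,-.04):
  P=[[.09+.06*np.sin(t),y,.07+.06*np.cos(t)] for t in np.radians(np.arange(-60,61,10))]
  print(y,np.c_[np.arange(-60,61,10),proj(W,S2W(s,P)).round(0)].tolist())
E
```

```text
stand [ 0.56516504  0.01429851 -0.06285731] [[-1.8, 0.5], [0.3, 0.9], [-0.8, -2.1], [1.0, -0.1], [-0.6, -1.4], [-2.8, -1.8], [-1.0, 1.9], [-4.6, 1.9], [-4.5, -1.0], [-4.3, 1.6], [0.5, -4.6], [1.5, 0.6]]
wrist only [ 0.56639862  0.01252885 -0.0668885 ]
chisel [[ 0.57686993  0.10202458  0.062     ]
 [ 0.54644513 -0.07440816  0.066     ]
 [ 0.56272258  0.02481957  0.07      ]]
studs [[ 0.53732303  0.05303935  0.07      ]
 [ 0.53167092 -0.02602742  0.07      ]] exp travel0 [[ 0.5367389   0.05616681  0.07      ]
 [ 0.53171363 -0.0236752   0.07      ]]
0.04 [[-60.0, 384.0, 180.0], [-50.0, 394.0, 181.0], [-40.0, 407.0, 181.0], [-30.0, 421.0, 181.0], [-20.0, 437.0, 181.0], [-10.0, 453.0, 180.0], [0.0, 469.0, 179.0], [10.0, 484.0, 178.0], [20.0, 496.0, 176.0], [30.0, 507.0, 174.0], [40.0, 514.0, 172.0], [50.0, 519.0, 170.0], [60.0, 521.0, 168.0]]
-0.04 [[-60.0, 388.0, 279.0], [-50.0, 397.0, 282.0], [-40.0, 409.0, 285.0], [-30.0, 422.0, 288.0], [-20.0, 437.0, 289.0], [-10.0, 451.0, 289.0], [0.0, 466.0, 288.0], [10.0, 479.0, 287.0], [20.0, 491.0, 284.0], [30.0, 501.0, 280.0], [40.0, 508.0, 276.0], [50.0, 512.0, 272.0], [60.0, 514.0, 267.0]]
```

```bash
python3 - <<'E'
from h import *
go([.561,.009,.128],-.171)
E
```

```text
shift [-11.1  13.5 171.3] rot [-0.001  0.     0.016] rows 4.1
```

Request:
apply_moves --commands "-11 13 60 0 0 0.016 -0.2;-11 13 90 0 0 0.016 -0.2;-11 13 120 0 0 0.016 -0.2;-11 13 140 0 0 0.016 -0.2;-11 13 155 0 0 0.016 -0.2;-11 13 165 0 0 0.016 -0.2;-11 13 171 0 0 0.016 -0.2;-11 13 171 0 0 0.016 -0.2" --newtons 60

```text
time: 2.2
tool_pos: [0.5599, 0.0104, 0.1283]
ee_rot: [0.764, 0.645, -0.001, -0.001]
ft_force: [-3.0, 0.5, -1.2]
gripper_width: 0.0513
grip_force: 0.0
```

Request:
apply_moves --commands "0 0 0 0 0 0 0.2;0 0 0 0 0 0 0.4;0 0 0 0 0 0 0.6;0 0 0 0 0 0 0.8;0 0 0 0 0 0 0.8;0 0 0 0 0 0 0.8;0 0 0 0 0 0 0.8" --newtons 60

```text
time: 2.78
tool_pos: [0.5614, 0.0098, 0.1305]
ee_rot: [0.764, 0.645, 0.001, 0.001]
ft_force: [-1.6, 1.7, 5.9]
gripper_width: 0.0181
grip_force: 59.1
```

Request:
apply_moves --commands "0 0 -8 0 0 0 0.8;0 0 -20 0 0 0 0.8;0 0 -40 0 0 0 0.8;0 0 -65 0 0 0 0.8;0 0 -90 0 0 0 0.8;0 0 -120 0 0 0 0.8;0 0 -145 0 0 0 0.8;0 0 -155 0 0 0 0.8;0 0 -160 0 0 0 0.8"

```text
time: 3.53
tool_pos: [0.5612, 0.0096, 0.2912]
ee_rot: [0.764, 0.645, 0.001, 0.001]
ft_force: [-0.4, 0.4, -5.7]
gripper_width: 0.0182
grip_force: 59.6
```

```bash
python3 - <<'E'
from h import *
T=camera_info("top")
for z in(.032,): 
  tr=back(T,[[168,205],[218,208],[206,311],[153,306]],z); print(tr.mean(0))
o=observe(); print(o['tool_pos'],o['gripper_width'],o['grip_force'])
go([.424,.294,.285],1.47)
im=get_image("scene"); cv2.imwrite("pics/sc1.png",im[:,:,::-1])
E
```

```text
[0.42529441 0.2940797  0.032     ]
[0.56118694 0.00960153 0.29122969] 0.018242346987551346 59.62553143501282
shift [ 257.2 -183.1    5.8] rot [ 0.003  0.002 -1.639] rows 13.1
```

View pics/sc1.png

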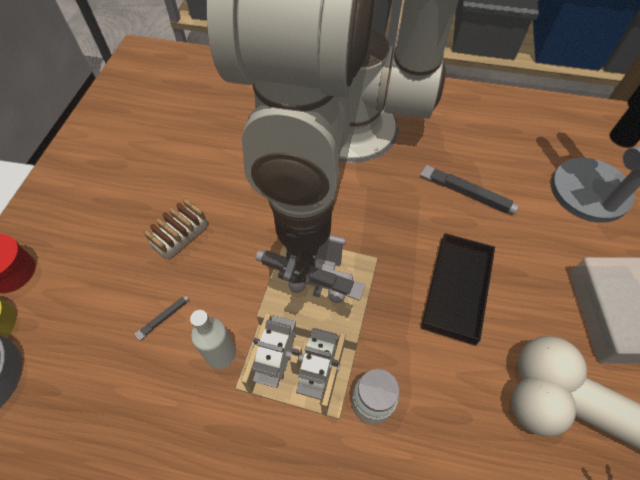

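The chisel is held level above the studs at about (300,275) and the scene is otherwise unchanged. Next I carry it to the tray at (460,288).

Request:
apply_moves --commands "258 -177 0 0 0 -1.639 0.8;258 -177 0 0 0 -1.639 0.8;258 -177 0 0 0 -1.639 0.8;258 -177 0 0 0 -1.639 0.8;258 -177 0 0 0 -1.639 0.8;258 -177 0 0 0 -1.639 0.8;258 -177 0 0 0 -1.639 0.8;258 -177 0 0 0 -1.639 0.8;258 -177 0 0 0 -1.639 0.8;258 -177 0 0 0 -1.639 0.8;258 -177 0 0 0 -1.639 0.8;258 -177 0 0 0 -1.639 0.8"

```text
time: 4.58
tool_pos: [0.4291, 0.2938, 0.2868]
ee_rot: [0.116, 0.993, -0.001, -0.001]
ft_force: [0.4, -0.3, -5.5]
gripper_width: 0.0182
grip_force: 60.0
```

```bash
python3 - <<'E'
from h import *
go([.43,.294,.09],1.47)
E
```

```text
shift [ -1.2   0.8 196.8] rot [-0.002 -0.002 -0.132] rows 4.7
```

Request:
apply_moves --commands "-1 1 40 0 0 -0.132 0.8;-1 1 80 0 0 -0.132 0.8;-1 1 120 0 0 -0.132 0.8;-1 1 150 0 0 -0.132 0.8;-1 1 175 0 0 -0.132 0.8;-1 1 190 0 0 -0.132 0.8;-1 1 198 0 0 -0.132 0.8;-1 1 199 0 0 -0.132 0.8;-1 1 199 0 0 -0.132 0.8"

```text
time: 5.33
tool_pos: [0.4306, 0.2943, 0.0894]
ee_rot: [0.054, 0.999, -0.0, -0.0]
ft_force: [0.1, -0.3, -3.6]
gripper_width: 0.0183
grip_force: 60.0
```

Request:
apply_moves --commands "0 0 0 0 0 0 0.6;0 0 0 0 0 0 0.4;0 0 0 0 0 0 0.2;0 0 0 0 0 0 0;0 0 0 0 0 0 0;0 0 -20 0 0 0 0;0 0 -50 0 0 0 0;0 0 -90 0 0 0 0.5;0 0 -130 0 0 0 1;0 0 -150 0 0 0 1;0 0 -150 0 0 0 1"

```text
time: 6.25
tool_pos: [0.4321, 0.2953, 0.246]
ee_rot: [0.054, 0.999, 0.003, 0.003]
ft_force: [-0.0, 0.7, -0.4]
gripper_width: 0.0002
grip_force: 0.0
```

```bash
python3 - <<'E'
from h import *
s=np.array([.5655,.0135,-.064]); np.save("s.npy",s)
w=S2W(s,[.06,.04,.25])[0]; print(w); go(w,s[2]+np.pi/2)
im=get_image("scene"); t=get_image("wrist"); o=cv2.hconcat([cv2.resize(im[:,:,::-1],(400,300)),cv2.resize(t[:,:,::-1],(400,300))]); cv2.imwrite("pics/p3.png",o)
E
```

```text
[0.62793541 0.04958073 0.25      ]
shift [-221.2 -223.2   -3.8] rot [ 0.005  0.007 -0.044] rows 7.5
```

View pics/p3.png

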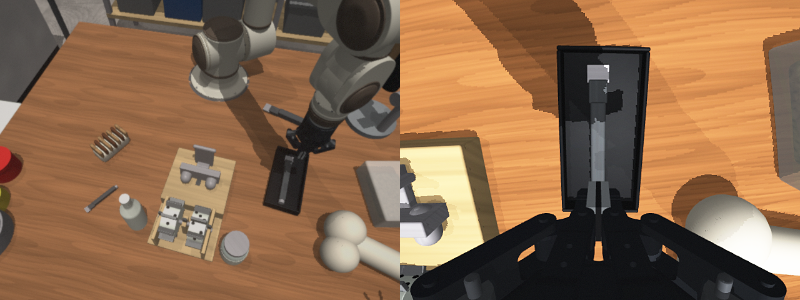

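The chisel lies in the tray, blade towards the robot, centred and flat. Next I touch the closed fingertips to the free deck to get their true length.

Request:
apply_moves --commands "-219 -160 -4 0 0 -0.04 1;-219 -160 -4 0 0 -0.04 1;-219 -160 -4 0 0 -0.04 1;-219 -160 -4 0 0 -0.04 1;-219 -160 -4 0 0 -0.04 1;-219 -160 -4 0 0 -0.04 1;-219 -160 -4 0 0 -0.04 1;-219 -160 -4 0 0 -0.04 1"

```text
time: 7.02
tool_pos: [0.6336, 0.1083, 0.241]
ee_rot: [0.036, 0.999, -0.001, -0.001]
ft_force: [0.3, 0.5, 0.6]
gripper_width: 0.0002
grip_force: 0.0
```

```bash
python3 - <<'E'
from h import *
s=np.load("s.npy"); go(S2W(s,[-.003,0,.145])[0],s[2]+np.pi/2)
E
```

```text
shift [ 63.8 -99.3  96.3] rot [-0.001 -0.003 -0.008] rows 3.7
```

Request:
apply_moves --commands "64 -99 0 0 0 -0.008 1;64 -99 0 0 0 -0.008 1;64 -99 0 0 0 -0.008 1;64 -99 0 0 0 -0.008 1;64 -99 35 0 0 -0.008 1;64 -99 70 0 0 -0.008 1;64 -99 96 0 0 -0.008 1;64 -99 100 0 0 -0.008 1;64 -99 103 0 0 -0.008 1;64 -99 105 0 0 -0.008 1;64 -99 105 0 0 -0.008 1"

```text
time: 7.93
tool_pos: [0.5614, 0.0177, 0.1402]
ee_rot: [0.03, 1.0, 0.0, 0.001]
ft_force: [-0.2, 0.6, -0.1]
gripper_width: -0.0002
grip_force: 0.0
```

Request:
apply_moves --commands "0 0 2 0 0 0 1;0 0 4 0 0 0 1;0 0 4 0 0 0 1"

```text
time: 8.18
tool_pos: [0.5611, 0.0174, 0.1353]
ee_rot: [0.03, 1.0, 0.0, 0.0]
ft_force: [-0.3, 1.0, -0.3]
gripper_width: -0.0
grip_force: 0.0
```

Request:
apply_moves --commands "0 0 2 0 0 0 1;0 0 4 0 0 0 1;0 0 4 0 0 0 1;0 0 4 0 0 0 1"

```text
time: 8.52
tool_pos: [0.5607, 0.0174, 0.1307]
ee_rot: [0.03, 1.0, -0.0, -0.0]
ft_force: [0.2, -0.6, -0.7]
gripper_width: -0.0001
grip_force: 0.0
```

Request:
apply_moves --commands "0 0 2 0 0 0 1;0 0 4 0 0 0 1;0 0 4 0 0 0 1;0 0 4 0 0 0 1"

```text
time: 8.85
tool_pos: [0.5607, 0.0174, 0.1267]
ee_rot: [0.03, 1.0, -0.0, -0.0]
ft_force: [0.5, -0.8, 0.2]
gripper_width: -0.0
grip_force: 0.0
```

Request:
apply_moves --commands "0 0 2 0 0 0 1;0 0 4 0 0 0 1;0 0 4 0 0 0 1;0 0 4 0 0 0 1"

```text
time: 9.18
tool_pos: [0.5608, 0.0174, 0.1228]
ee_rot: [0.03, 1.0, -0.0, -0.0]
ft_force: [0.2, 0.3, -0.0]
gripper_width: 0.0001
grip_force: 0.0
```

```bash
python3 - <<'E'
from h import *
s=np.load("s.npy"); go(S2W(s,[.07,.04,.192])[0],s[2]+np.pi/2)
E
```

```text
shift [-75.1  36.1 -69.2] rot [-0.    -0.     0.004] rows 2.6
```

Contact would be at a TCP height of 0.1228, so the tips reach 72.6 mm and the stated value holds. Now the left wheel, in three strokes of its ridges.

Request:
apply_moves --commands "0 0 -40 0 0 0.004 1;0 0 -80 0 0 0.004 1;0 0 -100 0 0 0.004 1;-40 18 -100 0 0 0.004 1;-75 36 -100 0 0 0.004 1;-75 36 -100 0 0 0.004 1;-75 36 -86 0 0 0.004 1;-75 36 -72 0 0 0.004 1;-75 36 -72 0 0 0.004 1"

```text
time: 9.93
tool_pos: [0.6371, 0.049, 0.1912]
ee_rot: [0.032, 0.999, -0.0, -0.002]
ft_force: [-1.0, 0.1, -0.1]
gripper_width: -0.0002
grip_force: 0.0
```

Request:
apply_moves --commands "-6 0 0 0 0 0 1;-11 0 0 0 0 0 1;-16 0 1 0 0 0 1;-21 0 2 0 0 0 1;-26 0 3 0 0 0 1;-30 0 4 0 0 0 1;-32 0 5 0 0 0 1;-32 0 5 0 0 0 1"

```text
time: 10.6
tool_pos: [0.6705, 0.0467, 0.1899]
ee_rot: [0.032, 0.999, -0.0, 0.0]
ft_force: [0.0, 0.2, 0.6]
gripper_width: -0.0
grip_force: 0.0
```

```bash
python3 - <<'E'
from h import *
s=np.load("s.npy"); o=observe(); d=o['tool_pos']-[s[0],s[1],0]
c,si=np.cos(s[2]),np.sin(s[2]); print("stand xy",c*d[0]+si*d[1],-si*d[0]+c*d[1],o['tool_pos'][2])
cv2.imwrite("pics/w2.png",get_image("wrist")[:,:,::-1])
E
```

```text
stand xy 0.10263078862762001 0.03987759276287874 0.18985437887688214
```

View pics/w2.png

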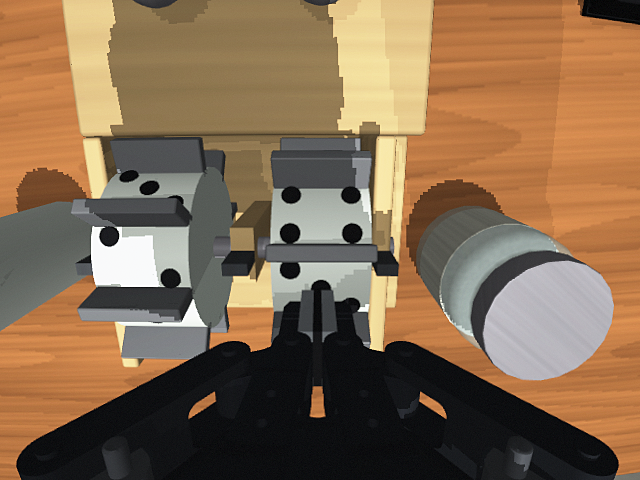

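The finger stands on the left wheel's face 3 (pips near (290,270) to (350,305)). The next face towards the robot has 4 pips, with a ridge at v=252 between them. That is as planned: one face per stroke.

Request:
apply_moves --commands "0 0 -14 0 0 0 1;0 0 -28 0 0 0 1;25 0 -28 0 0 0 1;46 0 -28 0 0 0 1;46 0 -28 0 0 0 1;46 0 -15 0 0 0 1;46 0 -2 0 0 0 1;46 0 -2 0 0 0 1"

```text
time: 11.32
tool_pos: [0.6234, 0.0497, 0.1889]
ee_rot: [0.032, 0.999, -0.0, -0.002]
ft_force: [-0.5, 0.4, -2.0]
gripper_width: 0.0004
grip_force: 0.0
```

Request:
apply_moves --commands "-6 0 -1 0 0 0 1;-12 0 -2 0 0 0 1;-18 0 -3 0 0 0 1;-24 0 -3 0 0 0 1;-30 0 -2 0 0 0 1;-36 0 -1 0 0 0 1;-42 0 0 0 0 0 1;-46 0 2 0 0 0 1;-46 0 2 0 0 0 1"

```text
time: 12.07
tool_pos: [0.6708, 0.0467, 0.1894]
ee_rot: [0.032, 0.999, -0.0, 0.0]
ft_force: [-0.2, 0.2, 0.6]
gripper_width: 0.0002
grip_force: 0.0
```

Request:
apply_moves --commands "0 0 -14 0 0 0 1;0 0 -28 0 0 0 1;25 0 -28 0 0 0 1;46 0 -28 0 0 0 1;46 0 -28 0 0 0 1;46 0 -15 0 0 0 1;46 0 -2 0 0 0 1;46 0 -2 0 0 0 1"

```text
time: 12.73
tool_pos: [0.6235, 0.0497, 0.1889]
ee_rot: [0.032, 0.999, -0.0, -0.002]
ft_force: [-0.7, -0.3, -1.3]
gripper_width: -0.0001
grip_force: 0.0
```

Request:
apply_moves --commands "-6 0 -1 0 0 0 1;-12 0 -2 0 0 0 1;-18 0 -3 0 0 0 1;-24 0 -3 0 0 0 1;-30 0 -2 0 0 0 1;-35 0 -1 0 0 0 1;-39 0 0 0 0 0 1;-39 0 0 0 0 0 1"

```text
time: 13.4
tool_pos: [0.6638, 0.0472, 0.1917]
ee_rot: [0.032, 0.999, 0.0, 0.0]
ft_force: [0.9, -0.3, 0.4]
gripper_width: -0.0003
grip_force: 0.0
```

```bash
cat >> h.py <<'E'
def st(o=None):
    s=np.load("s.npy"); o=o or observe(); d=o['tool_pos']-[s[0],s[1],0]; c,si=np.cos(s[2]),np.sin(s[2])
    print("stand TCP",(c*d[0]+si*d[1]).round(4),(-si*d[0]+c*d[1]).round(4),o['tool_pos'][2].round(4))
E
python3 - <<'E'
from h import *
st(); s=np.load("s.npy"); go(S2W(s,[.034,-.04,.192])[0],s[2]+np.pi/2)
c=camera_info("wrist"); cv2.imwrite("pics/w3.png",get_image("wrist")[:,:,::-1])
for y in(.04,-.04):
  P=[[.09+.06*np.sin(t),y,.07+.06*np.cos(t)] for t in np.radians(np.arange(-60,61,10))]
  print(y,np.c_[np.arange(-60,61,10),proj(c,S2W(s,P)).round(0)].tolist())
E
```

```text
stand TCP 0.0959 0.0399 0.1917
shift [ 61.9 -79.9  -0.3] rot [0.    0.001 0.   ] rows 2.4
0.04 [[-60.0, 320.0, 170.0], [-50.0, 321.0, 186.0], [-40.0, 321.0, 207.0], [-30.0, 321.0, 230.0], [-20.0, 321.0, 256.0], [-10.0, 321.0, 282.0], [0.0, 321.0, 306.0], [10.0, 321.0, 328.0], [20.0, 321.0, 345.0], [30.0, 320.0, 357.0], [40.0, 320.0, 365.0], [50.0, 320.0, 368.0], [60.0, 320.0, 368.0]]
-0.04 [[-60.0, 144.0, 171.0], [-50.0, 137.0, 187.0], [-40.0, 131.0, 207.0], [-30.0, 127.0, 231.0], [-20.0, 125.0, 256.0], [-10.0, 125.0, 281.0], [0.0, 128.0, 305.0], [10.0, 133.0, 326.0], [20.0, 140.0, 343.0], [30.0, 148.0, 356.0], [40.0, 156.0, 364.0], [50.0, 164.0, 367.0], [60.0, 172.0, 367.0]]
```

View pics/w3.png

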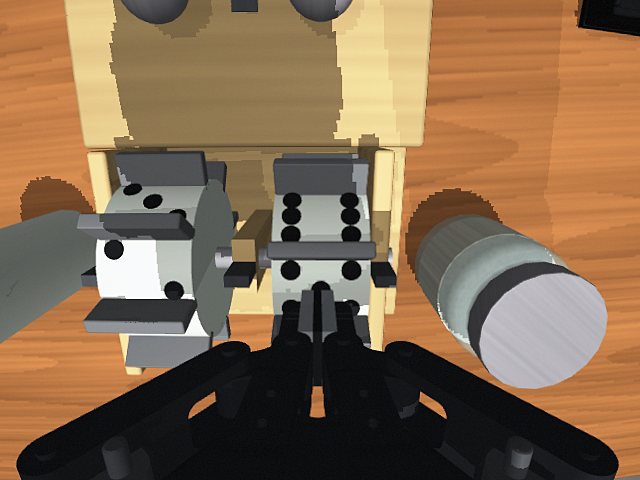

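The left wheel now has 5 pips on top, with the finger on that face and its ridge at v≈249, which is −22.5° as wanted. The right wheel is unchanged, with ridges at about −33° and +8°, so it is next.

Request:
apply_moves --commands "0 0 -15 0 0 0 1;0 0 -30 0 0 0 1;28 -38 -30 0 0 0 1;56 -70 -30 0 0 0 1;56 -80 -30 0 0 0 1;56 -80 -30 0 0 0 1;56 -80 -10 0 0 0 1;56 -80 8 0 0 0 1;56 -80 8 0 0 0 1"

```text
time: 14.2
tool_pos: [0.601, -0.0287, 0.1805]
ee_rot: [0.032, 0.999, 0.0, -0.002]
ft_force: [-0.2, 0.5, 0.0]
gripper_width: 0.0001
grip_force: 0.0
```

Request:
apply_moves --commands "-6 0 0 0 0 0 1;-12 0 -4 0 0 0 1;-18 0 -8 0 0 0 1;-25 0 -9 0 0 0 1;-31 0 -10 0 0 0 1;-37 0 -11 0 0 0 1;-43 0 -10 0 0 0 1;-48 0 -10 0 0 0 1;-53 0 -9 0 0 0 1;-58 0 -8 0 0 0 1;-62 0 -7 0 0 0 1;-62 0 -7 0 0 0 1"

```text
time: 15.2
tool_pos: [0.6643, -0.033, 0.19]
ee_rot: [0.032, 0.999, -0.0, -0.0]
ft_force: [-0.2, 0.6, -0.1]
gripper_width: 0.0003
grip_force: 0.0
```

```bash
python3 - <<'E'
from h import *
st()
E
```

```text
stand TCP 0.1015 -0.0401 0.19
```

Request:
apply_moves --commands "0 0 -14 0 0 0 1;0 0 -28 0 0 0 1;25 0 -28 0 0 0 1;45 0 -28 0 0 0 1;45 0 -28 0 0 0 1;45 0 -15 0 0 0 1;45 0 -2 0 0 0 1;45 0 -2 0 0 0 1"

```text
time: 15.87
tool_pos: [0.6184, -0.0301, 0.1899]
ee_rot: [0.032, 0.999, 0.0, -0.002]
ft_force: [-0.5, -0.0, -1.4]
gripper_width: -0.0001
grip_force: 0.0
```

Request:
apply_moves --commands "-6 0 -1 0 0 0 1;-12 0 -2 0 0 0 1;-18 0 -3 0 0 0 1;-24 0 -3 0 0 0 1;-30 0 -2 0 0 0 1;-35 0 -1 0 0 0 1;-39 0 0 0 0 0 1;-39 0 0 0 0 0 1"

```text
time: 16.53
tool_pos: [0.6587, -0.0326, 0.1927]
ee_rot: [0.032, 0.999, -0.0, 0.0]
ft_force: [0.2, -0.6, 0.4]
gripper_width: 0.0003
grip_force: 0.0
```

Request:
apply_moves --commands "0 0 -15 0 0 0 1;0 0 -35 0 0 0 1;40 0 -50 0 0 0 1;80 20 -50 0 0 0 1;120 40 -50 0 0 0 1;160 40 -50 0 0 0 1;200 40 -50 0 0 0 1;245 40 -50 0 0 0 1;245 40 -50 0 0 0 1;245 40 -50 0 0 0 1"

```text
time: 17.37
tool_pos: [0.4141, 0.0232, 0.2439]
ee_rot: [0.032, 0.999, 0.0, 0.001]
ft_force: [0.9, -0.5, -0.1]
gripper_width: 0.0003
grip_force: 0.0
```

```bash
python3 - <<'E'
from h import *
st(); s=np.load("s.npy"); go(S2W(s,[-.155,0,.195])[0],s[2]+np.pi/2)
a=get_image("scene")[210:410,230:400][:,:,::-1]; b=get_image("top")[95:275,255:415][:,:,::-1]
cv2.imwrite("pics/p4.png",cv2.hconcat([cv2.resize(a,(400,470)),cv2.resize(b,(400,470))]))
E
```

```text
stand TCP -0.1517 -0.0 0.2439
shift [ 3.5  0.  48.9] rot [0.    0.003 0.001] rows 1.2
```

View pics/p4.png

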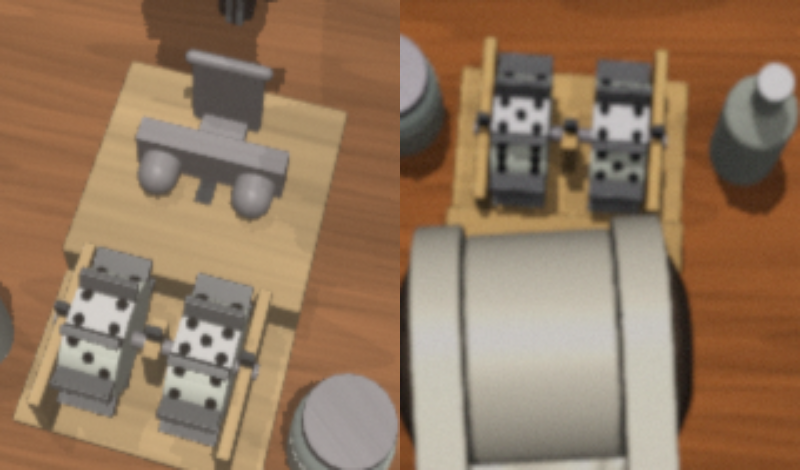

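The left wheel shows five and the right wheel four, with the ridges symmetric about the top and the lock still back. Now I push the lock home from behind its handle.

Request:
apply_moves --commands "5 0 25 0 0 0 1;5 0 49 0 0 0 1;5 0 49 0 0 0 1;-5 0 49 0 0 0 1;-15 0 49 0 0 0 1;-25 0 49 0 0 0 1;-35 0 49 0 0 0 1;-45 0 49 0 0 0 1;-54 0 49 0 0 0 1;-60 0 49 0 0 0 1;-65 0 49 0 0 0 1;-68 0 49 0 0 0 1"

```text
time: 18.47
tool_pos: [0.4843, 0.0186, 0.194]
ee_rot: [0.032, 0.999, -0.0, 0.0]
ft_force: [-3.9, 0.3, 2.4]
gripper_width: 0.0004
grip_force: 1.6
```

Request:
apply_moves --commands "-4 0 0 0 0 0 1;-8 0 0 0 0 0 1;-12 0 0 0 0 0 1;-15 0 0 0 0 0 1;-18 0 0 0 0 0 1;-18 0 0 0 0 0 1"

```text
time: 18.97
tool_pos: [0.5009, 0.0175, 0.1939]
ee_rot: [0.032, 0.999, 0.0, -0.001]
ft_force: [-8.9, 0.0, 6.2]
gripper_width: -0.0001
grip_force: 4.6
```

```bash
python3 - <<'E'
from h import *
st()
E
```

```text
stand TCP -0.0647 -0.0001 0.1939
```

Request:
apply_moves --commands "-2 0 0 0 0 0 1;-4 0 0 0 0 0 1;-4 0 0 0 0 0 1;-4 0 0 0 0 0 1"

```text
time: 19.3
tool_pos: [0.5016, 0.0174, 0.1939]
ee_rot: [0.032, 0.999, 0.0, -0.005]
ft_force: [-31.2, 2.2, 17.7]
gripper_width: 0.0003
grip_force: 15.7
```

Request:
apply_moves --commands "-2 0 0 0 0 0 1;-4 0 0 0 0 0 1;-4 0 0 0 0 0 1;-4 0 0 0 0 0 1"

```text
time: 19.63
tool_pos: [0.5023, 0.0174, 0.194]
ee_rot: [0.032, 0.999, 0.0, -0.008]
ft_force: [-54.6, 2.7, 29.6]
gripper_width: -0.0002
grip_force: 27.1
```

```bash
python3 - <<'E'
from h import *
st()
E
```

```text
stand TCP -0.0633 -0.0001 0.194
```

Hard stop at stand x −63 mm, against −64 predicted for fully home. I back off, rise and check.

Request:
apply_moves --commands "10 0 0 0 0 0 1;25 0 0 0 0 0 1;40 0 0 0 0 0 1;60 0 -20 0 0 0 1;80 0 -50 0 0 0 1;110 0 -60 0 0 0 1;110 30 -60 0 0 0 1;110 30 -60 0 0 0 1"

```text
time: 20.3
tool_pos: [0.4018, 0.0562, 0.2556]
ee_rot: [0.032, 1.0, 0.001, 0.002]
ft_force: [0.2, 0.2, 0.2]
gripper_width: 0.0
grip_force: 0.0
```

```bash
python3 - <<'E'
from h import *
s=np.load("s.npy"); S=camera_info("scene")
print(proj(S,S2W(s,[[-.047,-.03,.149],[-.047,.03,.149],[-.053,-.03,.149],[-.053,.03,.149]])))
im=get_image("scene")[:,:,::-1]
a=cv2.resize(im[210:410,230:400],(400,470)); b=cv2.resize(im,(400,300)); b=cv2.copyMakeBorder(b,0,170,0,0,cv2.BORDER_CONSTANT)
cv2.imwrite("pics/p5.png",cv2.hconcat([a,b])); print(observe()['ft_force'])
E
```

```text
[[298.35094448 265.85623325]
 [330.77006412 273.80177406]
 [299.31025136 263.01479522]
 [331.6171251  270.90139085]]
[0.05657505 0.18030631 0.36596672]
```

View pics/p5.png

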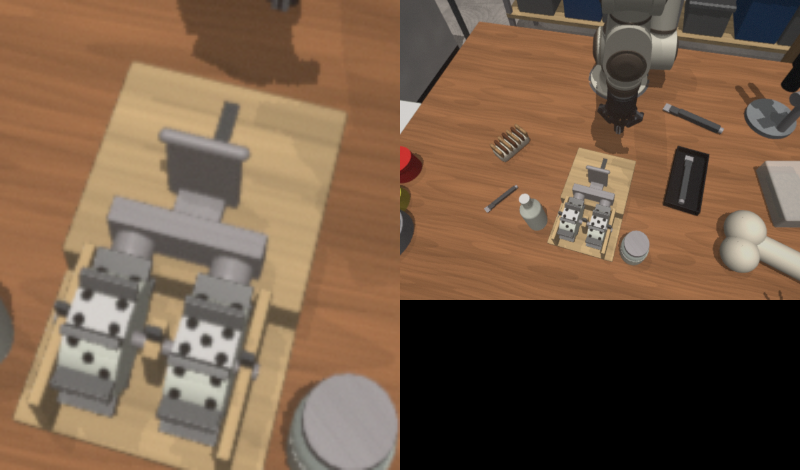

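The lock is home: the handle top runs from about (298,267) to (335,276), close to the (298,266) to (331,274) predicted for fully home. The wheels show five and four, and the chisel is in the tray. The bystanders still stand where they were, and the robot touches nothing.

```bash
python3 -c "
from station import *
print(finish_job())"
```

```text
the job is handed in; nothing more can be done
None
```

I handed the job in at about 20 s of the 72 s: the chisel lies in the tray, the left wheel shows five and the right four, and the lock is pushed home against its stop. The last picture showed the tooth, bottle and jar still standing in place, and the hand-in returned no verdict.

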